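# Load the slide carrier under the reader's sprung flap

### The arm

A 6-joint arm with a two-finger parallel gripper is mounted at the origin on the work surface. World frame = base frame: x ahead of the robot, y to its left, z up, the work surface at z = 0. Lengths are in mm, angles in rad, forces in N, time in s.
With the tool pointing down it reaches from about 350 to 975 mm from the base axis. Payload 7.1 kg.
Tool frame: the origin (TCP) lies between the finger pads; the fingertips stand 19 mm ahead of it and the grasp point (between the pads) is the TCP; z points along the fingers, y is the line along which they close (so a half turn about z gives the same grasp; the last joint's range is limited). The gripper opens to 88 mm and grips with 3 to 60 N. Pads are 20 mm wide; open, the fingers measure 115 mm over their backs; the gripper's body (75 mm by 178 mm) begins 61 mm behind the grasp point.
Start: joints at [-1.153, 0.423, 1.63, -0, 1.089, -0.019], TCP at [264.416, -566.294, 241.675] pointing down, gripper open.
Joint ranges: [-3, 3], [-0.9, 2.11], [0.09, 2.58], [-1.31, 4.45], [0.11, 2.69], [-2.54, 2.54]. Speed limits (rad/s): [2.39, 2.39, 3.01, 3.14, 3.14, 3.14].

### API

Orientations are given as a rotation vector (axis times angle).
In Python, from workcell import ctrl gives the robot as it stands.
- The arm moves only by the tool arm_command, never from a script. Its argument "series" is a list of rows, each an object with "linear": the shift along the tool's x, y, z in m, a list of three; "turn": the turn about the tool's z in rad. A call has 1 to 10 rows; each row shifts and turns the commanded pose from where the row before left it, along the tool's axes as they then stand; what a row does not reach is not made up. A row lasts 1/10 s, in which the tool goes at most 50 mm and 8.59 degrees, less where a joint would pass 70% of its speed; a pose out of reach is approached as far as the arm can. A call with a gripper value outside its range is refused whole. "jaw" is the opening, from -1 (shut) to 1 (fully open), set as the call begins (left out, the last holds). The fingers move at their own pace and stop on an object; the grip force is fixed at half the most. Time passes only in rows, so rows that do not move let the fingers close. It gives the time, the measured TCP pose, the force, the opening and the grip force at its end, in the units of the state.
- ctrl.get_obs(): the state, without advancing time (a new reading comes with each control period).
- ctrl.get_image(name): name is "side" or "top"; returns a dict with "frame" (384x512x3 uint8, blue, green, red), "fx", "fy", "cx", "cy" (pixels), "rvec" (rotation vector, rad) and "tvec" (3), from world to camera coordinates, as OpenCV has them. Camera axes: x right, y down, z forward; pixel columns grow to the right and rows downward; lengths in mm; the calibration is good to about 2 mm. A picture is of the moment at which its call begins. There is no depth.
- ctrl.close_job(): hands the job in; it is judged then, once.
The state is a dict: "t": time; "qpos": joint angles; "qvel": joint speeds; "joint_torque": joint torques, N m; "ee_pos": TCP position; "orientation": TCP orientation; "ft_force": force on the tool from outside, world axes, zero at the start; "moment": the same for the moment, N m; "width": finger opening in mm; "grasp_force": force on a finger pad.
Only numpy, scipy, OpenCV 4.12 (cv2) and the standard library are available. Lean on these libraries where they do the work, as an engineer would, in place of code of your own. Each camera call takes 0.05 s, during which the arm holds its last target. There are 200 camera calls.

### The job

Load the slide reader: with one fingertip press the flap's long treadle right down and hold the flap open, and with the other fingertip push the carrier along its track, under the flap, until it is fully home against the stop. Keep the flap held wide open until the carrier is home, then let it spring fully shut and withdraw clear. Only push the carrier, never lift it out of the track, and leave the other things on the bench where they are.

Things in the scene. Friction and masses are not known exactly. Their poses are not given: they have to be found in the camera images.
- station: White slide reader, fixed, placed and turned differently each time. Origin: bench height, track centre line, chamber mouth. x = push direction into the chamber, y left, z up. All positions below are in this frame, mm. Grey base plate x -180 to 70, y -45 to 85, 12 high; housing behind it x 70 to 170, 60 high.
- track (a point): Point on the track floor's centre line, station (-100, 0, 12). The floor is 12 above the bench from x -180 to 64, between two aluminium rails 33 apart inside and 4 thick, only 6 high above the floor outside the mouth, 15 high inside the chamber (x 2 to 64).
- stop (a point): Middle of the rigid steel stop at the chamber's end, station (64, 0, 19); the carrier's nose meets it when fully home.
- flap (a joint): Spring-closed dark steel flap, a see-saw whose hinge runs along station x at y 38, z 28: chamber cover right of the hinge, long treadle left of it. In rad: 0 shut, 0.55 wide open, 0.65 stop; pressing the treadle down opens it. The carrier's block passes freely above 0.36. Let go, it springs shut or rests on what lies under it. Holding it wide open takes about 3 to 8 N.
- lip (a point): Bottom middle of the lip hanging from the cover's near edge (moves with the flap). Cover x -4 to 66, y -22 to 38. The lip (x -4 to 0, y -17 to 17) closes the mouth down to 7 above the track floor when shut. At the stop the cover's top edge is about 70 above the bench.
- treadle (a point): Mid-width point on the treadle's top face at station x -110 (moves with the flap). Flat strip 32 wide, 236 long (x -170 to 66), beside the track. Shut, it slopes up to the left at 0.55 rad, about 28 to 45 above the bench; wide open (0.55) it is level, top 23 above the bench (11 above the track floor), y 46 to 78. A fingertip may press anywhere along it and slide along it while pressing.
- carrier: Aluminium slide carrier lying loose in the track, about 0.2 kg. Origin: underside centre of its block; x to its nose, as station x. Block x -28 to 28, 30 wide, 14 high; tongue behind it x -63 to -28, 24 wide, 5 high (fits under the shut lip); upright finger plate at its end. Starts with its nose 8 to 30 short of the mouth. Fully home: origin at station x 36, nose on the stop.
- push_face (a point): Middle of the outer face of the carrier's finger plate (5 thick, 30 wide, 26 high above the floor), 18 above the track floor, 67 behind the carrier's origin; push here along station x. Fully home it is at station x -31, still outside the flap.
- reagent_a: Bystander, loose: small amber glass bottle with a black cap, 56 mm across, 115 mm tall. Origin: centre of its underside.
- reagent_b: Bystander, loose: a second small amber bottle, same as reagent_a. Origin: centre of its underside.
- beaker: Bystander, loose: glass beaker, 66 mm across, 75 mm tall. Origin: centre of its underside.
- dish: Bystander, loose: low glass dish, 90 mm across, 16 mm tall. Origin: centre of its underside.
- objective: Bystander, loose: dark microscope objective, 32 mm across, 50 mm tall, standing on the reader's housing. Origin: centre of its underside.
- slide_box: Bystander, loose: grey slide box, 75 x 35 x 30 mm. Origin: centre of its underside.
There are look-alikes about, which are no part of the job. Leave any brown, orange or purple look-alike of the carrier alone.

How it is judged (in metres and radians):
On the way, in this order (a step that is already met when the one before it is completed fails the run):
1. the flap is pressed wide open (over 0.4 rad) while the carrier's nose is still outside it (value of joint flap above 0.4 rad and x of carrier in the frame of station below -0.026 m), for 0.1 s.
2. the carrier is fully home (within 4 mm of the stop) with the flap still held wide open (over 0.4 rad) (x of carrier in the frame of station between 0.032 and 0.0385 m and z of carrier in the frame of station below 0.016 m and angle between the x axis of carrier and the x axis of station, either way round below 0.1 rad and value of joint flap above 0.4 rad), for 0.05 s.
At the end, for the whole second after the job is handed in: The carrier lies flat in the track, at rest, its nose within 4 mm of the stop, and the flap is shut (under 0.04 rad) over its tongue (x of carrier in the frame of station between 0.032 and 0.0385 m and z of carrier in the frame of station below 0.016 m and angle between the x axis of carrier and the x axis of station, either way round below 0.1 rad and value of joint flap below 0.04 rad and linear speed of carrier below 0.01 m/s); the robot touches nothing.
It fails at once if the carrier is lifted (over 8 mm) off the track floor or tipped (over 0.2 rad) (z of carrier in the frame of station above 0.02 m or angle between carrier's own z axis and vertical above 0.2 rad).
It fails at once if a bystander is moved more than 25 mm or tipped over (distance of any of reagent_a, reagent_b, beaker, dish, objective, slide_box from where it was at the start of the episode above 0.025 m or angle between any of reagent_a, reagent_b, beaker, dish, objective, slide_box's own z axis and vertical above 0.3 rad).
It also fails if it takes over 45 s, if anything falls off the work surface, if the arm or the gripper's body presses on something with over 40 N, if the wrist force passes 120 N, or if a joint passes its speed limit or range.

## Working session

There is one attempt and no reset: what is moved stays moved. The work goes in short steps, Python scripts to look and compute and a tool call to move; the robot and the scene stay as the last step left them, time stands still between calls to the robot, and variables do not carry over. Pictures are saved under pics/ and viewed, at most 10 in all, crops included, and the job is handed in when it is done.

Besides the shell and the picture viewer there is one more tool, called after "Call:" in YAML: its name, and indented under it one key for each argument. arm_command: Moves the arm, as the interface text tells. Its arguments: {"type":"object","properties":{"series":{"type":"array"},"jaw":{"type":"number"}},"required":["series"]}

```bash
mkdir -p pics; ls; cat > h.py <<'E'
import numpy as np,cv2,pickle
from workcell import ctrl
def snap(n):
    im=ctrl.get_image(n); pickle.dump(im,open(f'{n}.pkl','wb')); return im
def load(n): return pickle.load(open(f'{n}.pkl','rb'))
def ray(im,u,v):
    R=cv2.Rodrigues(np.array(im['rvec'],float))[0]; t=np.array(im['tvec'],float).ravel()
    d=R.T@np.array([(u-im['cx'])/im['fx'],(v-im['cy'])/im['fy'],1]); return -R.T@t,d
def onz(im,u,v,z):
    c,d=ray(im,u,v); return c+d*(z-c[2])/d[2]
def proj(im,P):
    K=np.array([[im['fx'],0,im['cx']],[0,im['fy'],im['cy']],[0,0,1.]])
    return cv2.projectPoints(np.array(P,float).reshape(-1,3),np.array(im['rvec'],float),np.array(im['tvec'],float),K,None)[0].reshape(-1,2)
E
python3 - <<'E'
from h import *
a=snap('top');b=snap('side')
for n,i in(('top',a),('side',b)):
    cv2.imwrite(f'pics/{n}0.png',cv2.resize(i['frame'],(800,600),interpolation=cv2.INTER_CUBIC)); print(n,ray(i,256,192))
o=ctrl.get_obs();print(o['ee_pos'],o['orientation'],o['t'],o['width'])
E
```

```text
pics
top (array([ 395.60541884,   53.14380637, 1019.45661633]), array([ 0.15114897,  0.02697656, -0.98840692]))
side (array([233.56507538, 657.73565712, 655.14865961]), array([ 0.36755621, -0.66925951, -0.64596362]))
[ 264.22376539 -565.88589397  240.98276481] [-3.06566430e+00 -6.80375509e-01  4.51009914e-04] 0.1 87.45728914514132
```

View pics/top0.png

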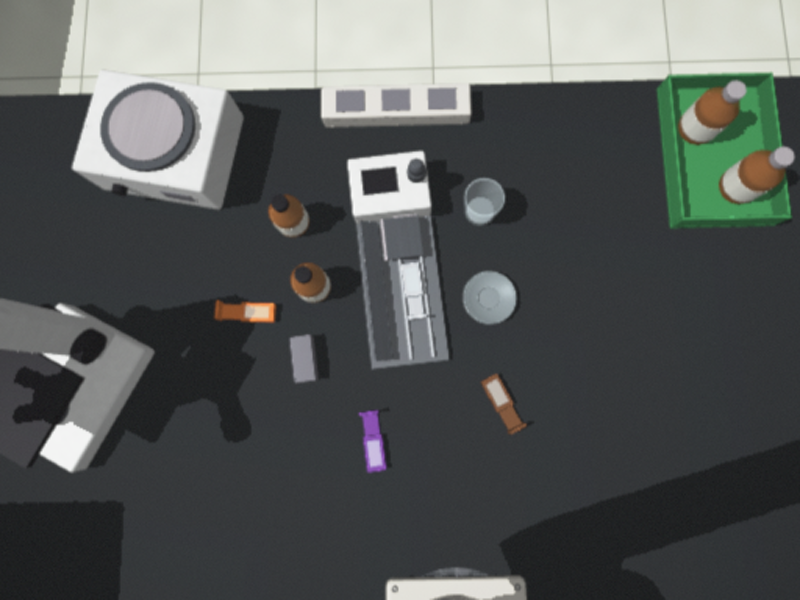

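View pics/side0.png

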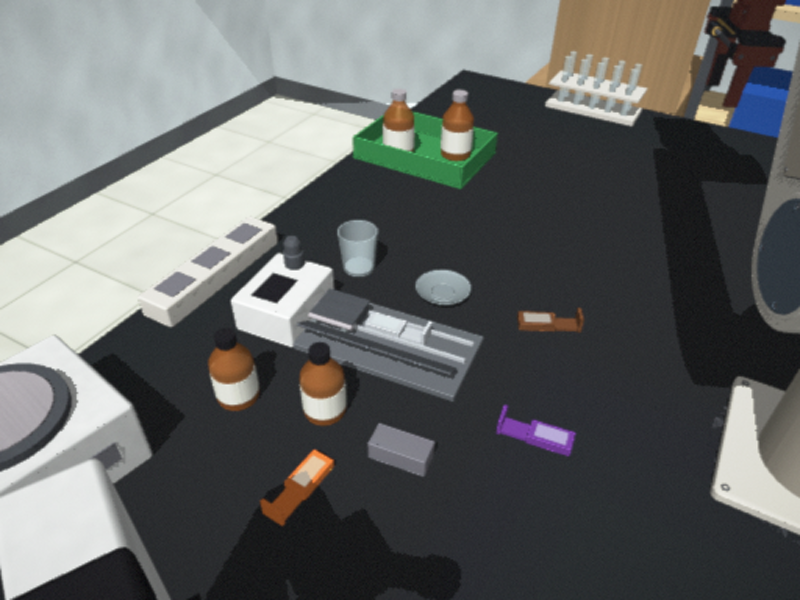

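The top view shows the reader at about x 350–447, y 150–367 px, with the aluminium carrier in its track at about (413,290). There are look-alikes in orange (245,312), purple (373,440) and brown (503,403). The one in the track is bare aluminium and fits the description; I'll confirm it in a crop.

```bash
python3 - <<'E'
from h import *
a=load('top')['frame'];c=a[90:245,215:300]
cv2.imwrite('pics/crop1.png',cv2.resize(c,None,fx=3.8,fy=3.8,interpolation=cv2.INTER_CUBIC))
b=load('side')['frame'];c=b[160:260,145:315]
cv2.imwrite('pics/crop2.png',cv2.resize(c,None,fx=4.7,fy=4.7,interpolation=cv2.INTER_CUBIC))
E
```

```text
(no output)
```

View pics/crop1.png

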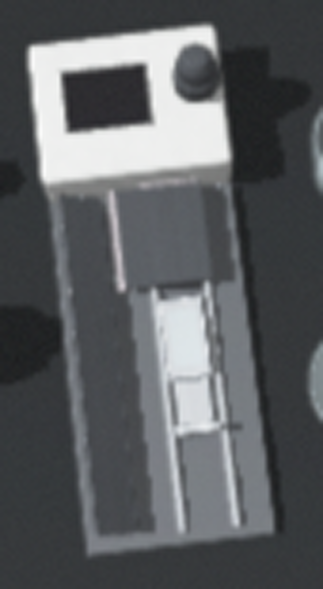

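View pics/crop2.png

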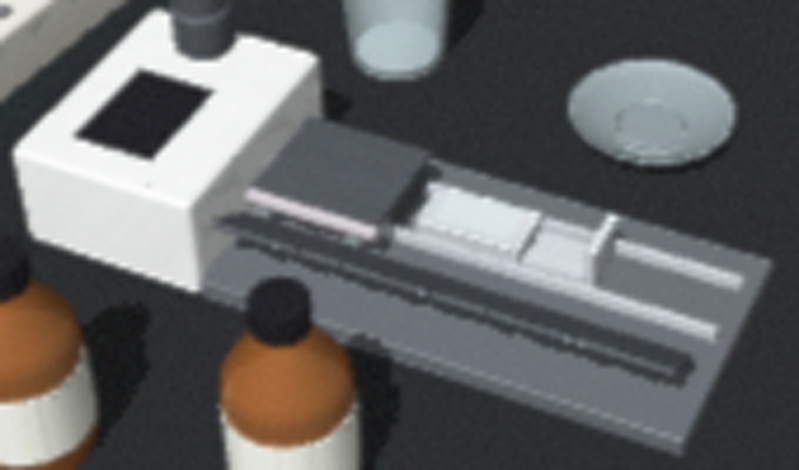

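Both crops confirm the silver carrier: its block is at crop1 (183,335), its tongue at (195,405), and its finger plate at (205,430). I'll cast the picked corners onto their known heights and fit the station frame.

```bash
cat >> h.py <<'E'
def T(p,u,v): return onz(p,u,v,0)
def rigid(S,W):
    S=np.array(S,float);W=np.array(W,float);a=S-S.mean(0);b=W-W.mean(0)
    th=np.arctan2((a[:,0]*b[:,1]-a[:,1]*b[:,0]).sum(),(a*b).sum())
    R=np.array([[np.cos(th),-np.sin(th)],[np.sin(th),np.cos(th)]]);t=W.mean(0)-R@S.mean(0)
    return th,R,t,np.linalg.norm(W-(S@R.T+t),axis=1)
E
python3 - <<'E'
from h import *
t=load('top');s=load('side')
tc=lambda u,v:(215+(u+.5)/3.8-.5,90+(v+.5)/3.8-.5)
sc=lambda u,v:(145+(u+.5)/4.7-.5,160+(v+.5)/4.7-.5)
pts=[(t,tc(30,46),170,85,60),(t,tc(213,27),170,-45,60),(t,tc(231,160),70,-45,60),(t,tc(45,183),70,85,60),
 (t,tc(88,547),-180,85,12),(t,tc(273,527),-180,-45,12),
 (s,sc(16,150),170,85,60),(s,sc(192,207),70,85,60),(s,sc(322,58),70,-45,60),(s,sc(165,12),170,-45,60),
 (s,sc(770,262),-180,-45,12),(s,sc(683,443),-180,85,12)]
S=[p[2:4] for p in pts];W=[onz(p[0],*p[1],p[4])[:2] for p in pts]
for sl in(slice(0,6),slice(6,12),slice(0,12)):
    th,R,o,r=rigid(S[sl],W[sl]);print(th,o,r.round(1))
np.savez('st.npz',R=R,o=o,th=th)
inv=lambda w:(R.T@(w[:2]-o)).round(1)
# carrier: finger plate top at z=38 and block nose/tongue
for u,v,z,n in[(167,372,26,'blk rear L'),(214,374,26,'blk rear R'),(178,433,38,'plate top L rear'),(220,430,38,'plate top R rear'),(160,297,26,'nose L'),(205,293,26,'nose R'),(182,530,18,'railL end'),(237,524,18,'railR end')]: print(n,inv(onz(t,*tc(u,v),z)))
for u,v,z,n in[(597,243,38,'plate?'),(613,215,38,'plateR top'),(593,282,12,'plate L bottom'),(540,213,26,'blk rear R'),(520,262,26,'blk rear L'),(425,183,26,'nose R'),(398,225,26,'noseL')]: print('s',n,inv(onz(s,*sc(u,v),z)))
# bottles in both views: white-ish label/black cap top, z=115
for (u,v),im,z in[((304,273),t,115),((279,202),t,115),((319,350),s,115),((226,338),s,115)]: print('bot',inv(onz(im,u*.64,v*.64,z)))
print(cv2.Rodrigues(np.array(ctrl.get_obs()['orientation']))[0].round(3))
E
```

```text
0.09727094478649166 [624.48340679  63.60706287] [2.8 4.5 1.2 2.1 4.7 3.6]
0.0943986731651834 [624.46201932  64.02589773] [2.  1.7 2.1 5.8 3.8 2.5]
0.09583256904608874 [624.47264562  63.8164981 ] [2.9 4.5 1.1 2.2 4.8 3.5 2.  1.6 2.2 5.8 3.8 2.4]
blk rear L [-64.1  15.7]
blk rear R [-69.2 -16.1]
plate top L rear [-108.2   13. ]
plate top R rear [-109.5  -15.3]
nose L [-11.3  14.6]
nose R [-12.1 -16.6]
railL end [-171.9   17.9]
railR end [-172.2  -19.7]
s plate? [-103.     5.2]
s plateR top [-102.5  -16.5]
s plate L bottom [-102.1    5.6]
s blk rear R [-64.6 -15.3]
s blk rear L [-69.9  21. ]
s nose R [ -2.9 -11.8]
s noseL [-4.7 21.8]
bot [-30.2 163.9]
bot [ 87.  193.2]
bot [-28.8 168.7]
bot [ 85.1 197.7]
[[ 0.906  0.423 -0.001]
 [ 0.423 -0.906  0.001]
 [ 0.    -0.001 -1.   ]]
```

Both views agree on the station: origin (624.5, 63.8), yaw 0.096. The push face is at station x ≈ -108. Plan: align tool x with station x and set the opening to about 46.5 mm, so the finger centres are 60 mm apart at y 0 and y 60. Then press down behind the carrier at x ≈ -138.

Call:
arm_command:
  series:
    - {"linear":[0,0,0],"turn":0.114}
    - {"linear":[0,0,0],"turn":0.114}
    - {"linear":[0,0,0],"turn":0.113}
    - {"linear":[0,0,0],"turn":0}
  jaw: 0.06

```text
t: 0.5
ee_pos: [264.3, -566.0, 241.3]
orientation: [-3.137, -0.149, 0.0]
ft_force: [0.2, 0.1, 1.1]
width: 59.8
grasp_force: 0.0
```

```bash
cat >> h.py <<'E'
def rel(x,y,z):
    f=np.load('st.npz');o=ctrl.get_obs();Rt=cv2.Rodrigues(np.array(o['orientation']))[0]
    w=np.r_[f['R']@[x,y]+f['o'],z];p=np.array(o['ee_pos'])
    print('t',o['t'],'pos',p.round(1),'st',(f['R'].T@(p[:2]-f['o'])).round(1),'yaw err',np.arctan2(Rt[1,0],Rt[0,0])-float(f['th']),'F',np.round(o['ft_force'],1),'w',round(o['width'],1))
    print('tool shift mm',(Rt.T@(w-p)).round(1))
E
python3 -c "
from h import *
rel(-138,30,150)"
```

```text
t 0.5 pos [ 264.3 -566.   241.3] st [-418.8 -592.5] yaw err -0.001001886908964203 F [0.2 0.1 1.1] w 59.8
tool shift mm [ 280.2 -622.7   91.7]
```

Call:
arm_command:
  series:
    - {"linear":[0.014,-0.031,0],"turn":0}
    - {"linear":[0.014,-0.031,0],"turn":0}
    - {"linear":[0.014,-0.031,0],"turn":0}
    - {"linear":[0.014,-0.031,0],"turn":0}
    - {"linear":[0.014,-0.031,0],"turn":0}
    - {"linear":[0.014,-0.031,0],"turn":0}
    - {"linear":[0.014,-0.031,0],"turn":0}
    - {"linear":[0.014,-0.031,0],"turn":0}
    - {"linear":[0.014,-0.031,0],"turn":0}
    - {"linear":[0.014,-0.031,0],"turn":0}

```text
t: 1.5
ee_pos: [374.3, -243.0, 241.7]
orientation: [-3.138, -0.156, 0.0]
ft_force: [0.4, 0.7, -0.0]
width: 46.9
grasp_force: 0.0
```

Call:
arm_command:
  series:
    - {"linear":[0.014,-0.031,0],"turn":0}
    - {"linear":[0.014,-0.031,0],"turn":0}
    - {"linear":[0.014,-0.031,0],"turn":0}
    - {"linear":[0.014,-0.031,0],"turn":0}
    - {"linear":[0.014,-0.031,0],"turn":0}
    - {"linear":[0.014,-0.031,0],"turn":0}
    - {"linear":[0.014,-0.031,0],"turn":0}
    - {"linear":[0.014,-0.031,0],"turn":0}
    - {"linear":[0.014,-0.031,0],"turn":0}
    - {"linear":[0,0,0],"turn":0}

```text
t: 2.5
ee_pos: [474.0, 48.3, 241.7]
orientation: [-3.137, -0.161, -0.002]
ft_force: [-0.1, -0.8, 0.1]
width: 46.3
grasp_force: 0.0
```

```bash
python3 -c "
from h import *
rel(-138,30,80)"
```

```text
t 2.5 pos [474.   48.3 241.7] st [-151.3   -1.1] yaw err 0.006602679405346354 F [-0.1 -0.8  0.1] w 46.3
tool shift mm [ 13.3 -30.9 161.8]
```

Call:
arm_command:
  series:
    - {"linear":[0.007,-0.016,0.02],"turn":0.0}
    - {"linear":[0.006,-0.015,0.03],"turn":0}
    - {"linear":[0,0,0.03],"turn":0}
    - {"linear":[0,0,0.03],"turn":0}
    - {"linear":[0,0,0.03],"turn":0}
    - {"linear":[0,0,0.02],"turn":0}
    - {"linear":[0,0,0],"turn":0}
    - {"linear":[0,0,0],"turn":0}

```text
t: 3.3
ee_pos: [482.7, 77.1, 81.8]
orientation: [3.138, 0.152, -0.001]
ft_force: [-0.8, 0.3, -0.5]
width: 46.7
grasp_force: 0.0
```

```bash
python3 - <<'E'
from h import *
rel(-138,30,41.5)
t=snap('top');s=snap('side')
a=t['frame'][100:270,195:335];b=s['frame'][130:290,140:340]
cv2.imwrite('pics/p3.png',np.hstack([cv2.resize(a,(350,425),interpolation=cv2.INTER_CUBIC),cv2.resize(b,(450,425))]))
E
```

```text
t 3.3 pos [482.7  77.1  81.8] st [-139.9   26.8] yaw err 0.0009427952571549048 F [-0.8  0.3 -0.5] w 46.7
tool shift mm [ 1.9 -3.2 40.3]
```

View pics/p3.png

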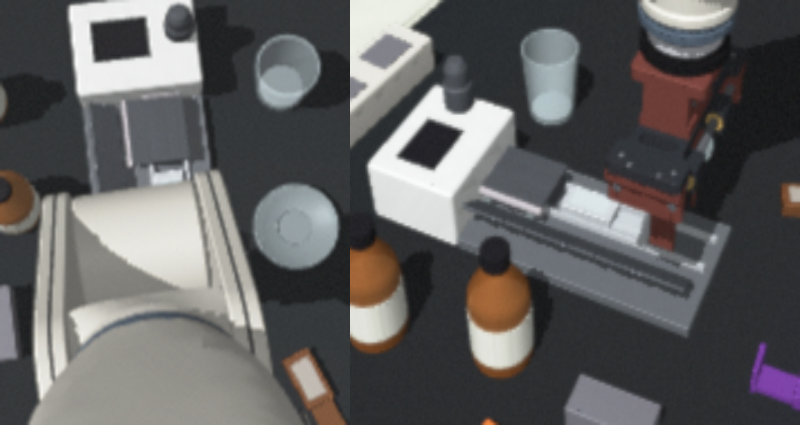

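The side view shows the near finger over the treadle at about (663,230), behind the finger plate, with the bottles clear. Next I press down slowly.

Call:
arm_command:
  series:
    - {"linear":[0,-0.003,0.01],"turn":0}
    - {"linear":[0,0,0.01],"turn":0}
    - {"linear":[0,0,0.008],"turn":0}
    - {"linear":[0,0,0.006],"turn":0}
    - {"linear":[0,0,0.006],"turn":0}
    - {"linear":[0,0,0],"turn":0}
    - {"linear":[0,0,0],"turn":0}

```text
t: 4.1
ee_pos: [482.6, 80.4, 41.5]
orientation: [3.138, 0.151, -0.0]
ft_force: [-0.5, -0.5, 7.7]
width: 46.2
grasp_force: 3.6
```

```bash
python3 - <<'E'
from h import *
rel(-140,30,41.5)
s=snap('side')
b=s['frame'][150:280,150:330]
cv2.imwrite('pics/p4.png',cv2.resize(b,None,fx=4.4,fy=4.4,interpolation=cv2.INTER_CUBIC))
E
```

```text
t 4.1 pos [482.6  80.4  41.5] st [-139.6   30.1] yaw err 6.638602987375786e-05 F [-0.5 -0.5  7.7] w 46.2
tool shift mm [-0.4  0.1 -0. ]
```

View pics/p4.png

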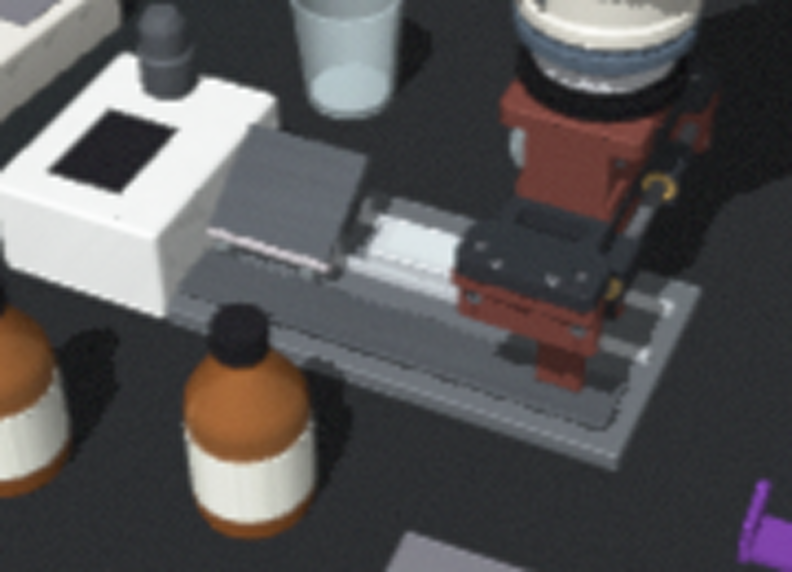

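The flap cover is tilted open at about (290,190), the treadle is level, and the press force is 7.7 N. Next I push along the track.

Call:
arm_command:
  series:
    - {"linear":[0.006,0,0],"turn":0}
    - {"linear":[0.006,0,0],"turn":0}
    - {"linear":[0.004,0,0],"turn":0}
    - {"linear":[0.004,0,0],"turn":0}
    - {"linear":[0.004,0,0],"turn":0}
    - {"linear":[0.005,0,0],"turn":0}
    - {"linear":[0.005,0,0],"turn":0}
    - {"linear":[0.005,0,0],"turn":0}
    - {"linear":[0.005,0,0],"turn":0}
    - {"linear":[0.005,0,0],"turn":0}

```text
t: 5.15
ee_pos: [528.4, 84.9, 40.9]
orientation: [3.137, 0.151, -0.01]
ft_force: [-7.4, -0.6, 8.4]
width: 46.4
grasp_force: 4.7
```

Call:
arm_command:
  series:
    - {"linear":[0.005,0,0],"turn":0}
    - {"linear":[0.005,0,0],"turn":0}
    - {"linear":[0.005,0,0],"turn":0}
    - {"linear":[0.005,0,0],"turn":0}
    - {"linear":[0.005,0,0],"turn":0}
    - {"linear":[0.005,0,0],"turn":0}
    - {"linear":[0.004,0,0],"turn":0}
    - {"linear":[0.003,0,0],"turn":0}
    - {"linear":[0,0,0],"turn":0}
    - {"linear":[0,0,0],"turn":0}

```text
t: 6.15
ee_pos: [566.2, 88.5, 41.0]
orientation: [3.138, 0.151, -0.007]
ft_force: [-6.3, -0.6, 7.9]
width: 46.8
grasp_force: 3.9
```

```bash
python3 - <<'E'
from h import *
rel(-41,30,41.5)
s=snap('side')
b=s['frame'][150:280,130:310]
cv2.imwrite('pics/p5.png',cv2.resize(b,None,fx=4.4,fy=4.4,interpolation=cv2.INTER_CUBIC))
E
```

```text
t 6.15 pos [566.2  88.5  41. ] st [-55.7  30.2] yaw err 0.0002963836113285684 F [-6.3 -0.6  7.9] w 46.8
tool shift mm [14.7  0.2 -0.5]
```

View pics/p5.png

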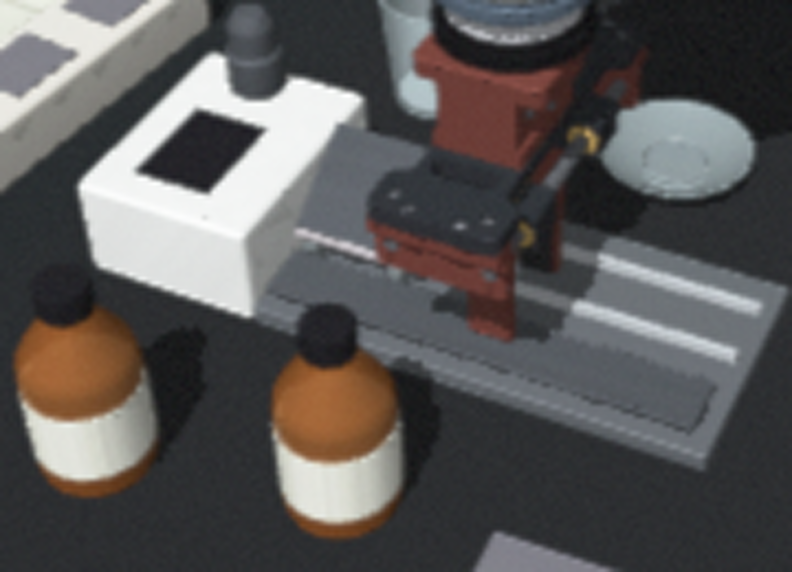

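The flap is still open, with the fingers on the treadle at (492,325) and behind the plate, and the track is empty behind them. I'll finish in small steps and watch the force along x.

Call:
arm_command:
  series:
    - {"linear":[0.004,0,0],"turn":0}
    - {"linear":[0.003,0,0],"turn":0}
    - {"linear":[0.003,0,0],"turn":0}
    - {"linear":[0.001,0,0],"turn":0}
    - {"linear":[0,0,0],"turn":0}

```text
t: 6.7
ee_pos: [576.9, 89.5, 40.9]
orientation: [3.138, 0.151, -0.008]
ft_force: [-5.7, 0.1, 7.4]
width: 46.4
grasp_force: 3.9
```

Call:
arm_command:
  series:
    - {"linear":[0.001,0,0],"turn":0}
    - {"linear":[0.001,0,0],"turn":0}
    - {"linear":[0,0,0],"turn":0}

```text
t: 7.0
ee_pos: [578.5, 89.7, 40.9]
orientation: [3.137, 0.151, -0.009]
ft_force: [-6.5, -1.0, 8.3]
width: 46.4
grasp_force: 4.1
```

Call:
arm_command:
  series:
    - {"linear":[0.001,0,0],"turn":0}
    - {"linear":[0,0,0],"turn":0}

```text
t: 7.2
ee_pos: [579.6, 89.8, 40.9]
orientation: [3.137, 0.151, -0.009]
ft_force: [-6.8, -0.5, 6.6]
width: 46.3
grasp_force: 4.0
```

Call:
arm_command:
  series:
    - {"linear":[0.001,0,0],"turn":0}
    - {"linear":[0,0,0],"turn":0}

```text
t: 7.4
ee_pos: [580.0, 89.8, 40.9]
orientation: [3.137, 0.151, -0.011]
ft_force: [-8.7, -0.4, 9.4]
width: 46.4
grasp_force: 5.4
```

Call:
arm_command:
  series:
    - {"linear":[0.001,0,0],"turn":0}
    - {"linear":[0,0,0],"turn":0}

```text
t: 7.6
ee_pos: [580.0, 89.8, 40.8]
orientation: [3.137, 0.15, -0.014]
ft_force: [-10.7, -1.3, 11.6]
width: 46.3
grasp_force: 6.5
```

Call:
arm_command:
  series:
    - {"linear":[0.001,0,0],"turn":0}
    - {"linear":[0,0,0],"turn":0}

```text
t: 7.8
ee_pos: [580.2, 89.8, 40.7]
orientation: [3.137, 0.15, -0.017]
ft_force: [-14.2, -1.5, 12.9]
width: 46.6
grasp_force: 8.4
```

The TCP has stalled at station x ≈ -41.8, which puts the finger front at ≈ -32, and the push force is rising to 14 N. That matches the stop. I back off, then lift.

Call:
arm_command:
  series:
    - {"linear":[-0.004,0,0],"turn":0}
    - {"linear":[-0.006,0,0],"turn":0}
    - {"linear":[-0.006,0,0],"turn":0}
    - {"linear":[0,0,0],"turn":0}
    - {"linear":[0,0,-0.006],"turn":0}
    - {"linear":[0,0,-0.006],"turn":0}
    - {"linear":[0,0,-0.008],"turn":0}
    - {"linear":[0,0,-0.015],"turn":0}
    - {"linear":[0,0,-0.03],"turn":0}
    - {"linear":[0,0,-0.04],"turn":0}

```text
t: 8.8
ee_pos: [567.2, 88.7, 146.7]
orientation: [3.138, 0.151, -0.007]
ft_force: [0.4, 0.4, -0.4]
width: 46.9
grasp_force: 0.0
```

Call:
arm_command:
  series:
    - {"linear":[0,0,-0.04],"turn":0}
    - {"linear":[-0.03,0,-0.03],"turn":0}
    - {"linear":[-0.04,0,0],"turn":0}
    - {"linear":[-0.04,0,0],"turn":0}
    - {"linear":[0,0.03,0],"turn":0}
    - {"linear":[0,0.04,0],"turn":0}
    - {"linear":[0,0.04,0],"turn":0}
    - {"linear":[0,0.04,0],"turn":0}
    - {"linear":[0,0.04,0],"turn":0}
    - {"linear":[0,0,0],"turn":0}

```text
t: 9.8
ee_pos: [477.9, -114.3, 217.5]
orientation: [3.137, 0.144, 0.001]
ft_force: [0.3, 0.3, 0.7]
width: 46.6
grasp_force: 0.0
```

```bash
python3 - <<'E'
from h import *
rel(-41,30,41.5)
t=snap('top');s=snap('side')
a=t['frame'][90:245,215:300];b=s['frame'][130:280,130:320]
cv2.imwrite('pics/p6.png',np.hstack([cv2.resize(a,(260,474),interpolation=cv2.INTER_CUBIC),cv2.resize(b,(540,474),interpolation=cv2.INTER_CUBIC)]))
E
```

```text
t 9.8 pos [ 477.9 -114.3  217.5] st [-163.  -163.3] yaw err -0.003948436552511939 F [0.3 0.3 0.7] w 46.6
tool shift mm [ 121.1 -193.9  175.9]
```

View pics/p6.png

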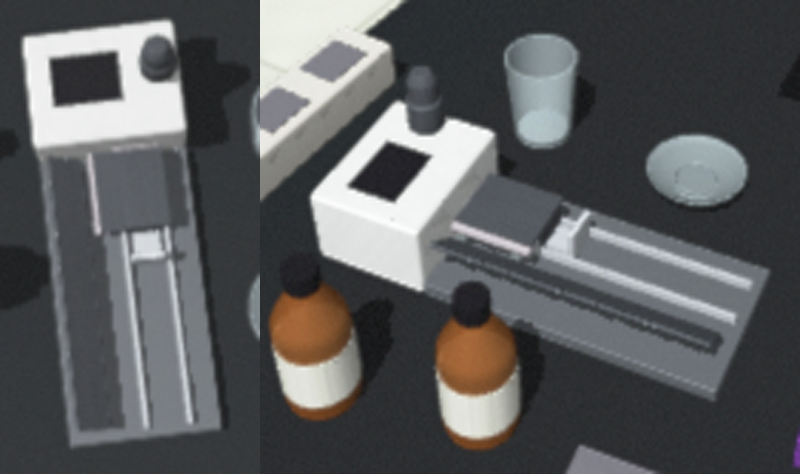

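The carrier is home, with its plate at top-crop (155,258) just outside the shut flap, and the arm is clear. I'll check the plate position numerically, then hand in.

```bash
python3 - <<'E'
from h import *
f=np.load('st.npz');w=onz(load('top'),215+155/3.06,90+260/3.06,38)
x=(f['R'].T@(w[:2]-f['o']))
print(x)
if abs(x[0]+31)<5: print(ctrl.close_job())
E
```

```text
[-35.48487611  -6.19525801]
the job is handed in; nothing more can be done
None
```

The job is handed in. The carrier was pushed until it stalled against the stop with the flap held open, the flap then sprang shut over its tongue, and the arm withdrew without touching the bystanders. My last image check put the finger plate at station x ≈ -35 mm, against -31 when fully home. That gap is within the picking error, and the stall under rising force puts it at about -32.

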